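# Stack the keyed disc, spacer and snap cap on a bench positioner

### The arm

A 7-joint arm with a two-finger parallel gripper is mounted at the origin on the work surface. World frame = base frame: x ahead of the robot, y to its left, z up, the work surface at z = 0. Lengths are in m, angles in rad, forces in N, time in s.
With the tool pointing down it reaches from about 0.4 to 0.85 m from the base axis. Payload 10.4 kg.
Tool frame: the origin (TCP) lies between the finger pads; the fingertips stand 19 mm ahead of it and the grasp point (between the pads) is the TCP; z points along the fingers, y is the direction in which the jaws open and shut (so a half turn about z gives the same grasp; the last joint's range is limited). The gripper opens to 85 mm and grips with 20 to 120 N. Pads are 22 mm wide; open, the fingers measure 114 mm over their backs; the gripper's body (76 mm by 85 mm) begins 54 mm behind the grasp point. The pads swing forward as they close: fully open they stand 13 mm farther back than shut.
Start: joints at [1.23, 0.332, -0.065, 1.46, 0.022, 1.35, -0.088], TCP at [0.195, -0.594, 0.25] pointing down, gripper open.
Joint ranges: [-2.6, 2.6], [-0.5, 2.12], [-1.47, 1.34], [0.16, 2.42], [-1.27, 4.41], [0.06, 2.06], [-2.6, 2.6]. Speed limits (rad/s): [2.22, 2.22, 2.79, 2.79, 3.14, 3.14, 3.14].

### API

Orientations are given as a rotation vector (axis times angle).
In Python, from rig import arm, kin, grab_frame, job gives the robot as it stands. Calls block until the motion is done:
- arm.reach(position, orientation): joint-space move of the TCP to a pose.
- arm.move_linear(position, orientation=None, feed=0.15): straight line of the TCP; orientation=None keeps the orientation; feed is the mean speed in m/s.
- arm.move_j(angles): joint-space move.
- arm.release() and arm.gripper_close(f_grip=None): open the fingers fully, or close them until they stop; f_grip is the grip in N (None keeps the last).
- arm.dwell(seconds).
- kin.solve_ik(position, orientation): joint angles nearest the present ones, or None.
- arm.state(): the state.
- grab_frame(name): name is "side" or "top" or "wrist"; returns a dict with "color" (420x560x3 uint8, blue, green, red), "K" (3x3 intrinsics, pixels), "k1" (the pictures are not rectified: a ray, as slopes to the right and down, at radius r is drawn at 1 + k1 r^2 times it, then the intrinsics apply), "extrinsics" (4x4, takes a point from camera to world coordinates); the wrist camera has in their place "tool_from_camera" (4x4, takes a point from camera to tool coordinates, whose origin is the TCP and whose axes are the flange's). Camera axes: x right, y up, looking along -z (the intrinsics and any distortion apply to the point x, -y, -z); pixel columns grow to the right and rows downward; lengths in m; the calibration is good to about 2 mm. A picture is of the moment at which its call begins: read the wrist's pose just before it. There is no depth.
A pose or a line that the arm cannot do raises arm.IKError and nothing moves.
- job.close_job(): hands the job in, once; it reports no verdict.
The state is a dict: "time": time; "qpos": joint angles; "joint_vel": joint speeds; "joint_torque": joint torques, N m; "eef_pos": TCP position; "tool_rot": TCP orientation; "contact_force": force on the tool from outside, world axes, zero at the start; "ft_torque": the same for the moment, N m; "grip_width": opening from 0.0 (shut) to 1.0 (fully open).
Only numpy, scipy, OpenCV 4.12 (cv2) and the standard library are available. Lean on these libraries where they do the work, as an engineer would, in place of code of your own. Each camera call takes 0.05 s, during which the arm holds its last target.

### The job

Set up the pipe-clamping stack on the blue bench positioner: first put the slotted disc over the post and turn it until its slot drops over the key and it lies flat on the faceplate, then slide the plain spacer sleeve onto it, and last press the flanged clamp cap down the post past the two spring catches until it sits tight on the spacer. Feel your way and do not force anything: never let more than about 80 N bear on the positioner. Leave the other things on the table as they are.

Things in the scene. Friction and masses are not known exactly. Their poses are not given: they have to be found in the camera images.
- positioner: Fixed blue bench positioner: 170 mm square base under a round faceplate 180 mm across. Origin at the centre of its underside on the table, z up along the post; the faceplate's flat top is 50 mm above the origin. Its own x axis shows roughly where the key points (see key_foot).
- post_top (a point): Tip of the steel post on the positioner's axis, 87 mm above the faceplate. Heights above the faceplate: 36 mm thick in diameter up to 34 mm, tapering to 26 mm in diameter at 40 mm, 26 mm in diameter up to 77 mm, then a pointed nose up to the tip.
- key_foot (a point): Point on the axis at the faceplate's top; axes as the positioner's. Here a steel key, 8 mm wide and 14 mm tall, sticks out of the post to 25 mm from the axis; the disc rests on it unless the slot is over it (play about 0.07 rad). It points along the positioner's +x to within 0.75 rad either way: the exact angle is not given and must be seen or felt. It does not turn under hand force.
- catches (a point): Point on the axis, 67 mm above the faceplate. Here two spring catches, 8 mm wide, on the positioner's +y and -y sides stand out to 17 mm from the axis; their ramps meet the post 76 mm up. Disc and spacer pass freely. The cap pushes them in (about 5 to 20 N down to start, then light drag) and they spring out above its top when it is home.
- disc_mid (a point): Slotted locating disc, plain steel, loose: 68 mm outside diameter, 18 mm thick, bore 40 mm through, with one slot 11 mm wide and running out to 27 mm from the axis, cut through the full thickness on the disc's own +x side. This point is its centre, 9 mm above its underside; z is up along the axis. About 0.32 kg.
- spacer_mid (a point): Plain spacer sleeve, steel, loose: 56 mm outside diameter, 24 mm tall, bore 40 mm through. This point is its centre, 12 mm above its underside; z is up along the axis. About 0.22 kg.
- cap_mid (a point): Flanged clamp cap, steel ring, loose: a bottom lip 66 mm in diameter and 6 mm thick, above it a ribbed collar 50 mm in diameter, 24 mm tall in all, bore 30 mm through. Lies lip down and is fitted lip down. This point is its centre, 12 mm above its underside; z is up along the axis. About 0.25 kg. When home its underside is 42 mm above the faceplate.
- wrench: Bystander: an open wrench lying on the table.
- hammer: Bystander: a hammer lying on the table.
- brush: Bystander: a brush lying on the table.
- pipe_stub: Bystander: a dark pipe stub standing on end, 60 mm in diameter, 70 mm tall.
- spray_can: Bystander: a grey can, 54 mm in diameter, 120 mm tall.
- square: Bystander: an L-shaped steel welding square lying flat, 100 x 100 mm.
Mind the look-alikes: they are no part of the job. What is shaped like the part that bears disc_mid but yellow is not meant.

How it is judged:
By the outcome, as a careful person would: the job done as asked, in the order asked, and still so for the second after the job is handed in, with the robot touching nothing.
It also fails if it takes over 72 s, if anything falls off the work surface, if the arm or the gripper's body presses on something with over 40 N, if the wrist force passes 120 N, or if a joint passes its speed limit or range.

## Working session

There is one attempt and no reset: what is moved stays moved. The work goes in short steps, each a Python script; the robot and the scene stay as the last script left them, time stands still between calls to the robot, and variables do not carry over. Pictures are saved under pics/ and viewed, and the job is handed in when it is done.

```bash
ls; mkdir -p pics; python3 - <<'E'
from rig import arm,kin,grab_frame,job
import cv2,numpy as np
for n in ("side","top","wrist"):
    f=grab_frame(n); cv2.imwrite(f"pics/{n}0.png",f["color"])
    print(n,f["K"].tolist(),f["k1"],np.round(f.get("extrinsics",f.get("tool_from_camera")),4).tolist())
s=arm.state();print(s)
E
```

```text
pics
side [[544.4128511090698, 0.0, 274.39328298273756], [0.0, 544.4128511090698, 203.82562235832762], [0.0, 0.0, 1.0]] 0.06397430948971293 [[-0.9996, 0.0095, -0.0264, 0.5537], [-0.0253, -0.709, 0.7047, 0.9312], [-0.012, 0.7051, 0.709, 1.0465], [0.0, 0.0, 0.0, 1.0]]
top [[470.21872339390757, 0.0, 278.5209036310877], [0.0, 470.21872339390757, 208.34525955734944], [0.0, 0.0, 1.0]] -0.11749670849272903 [[0.0118, 0.9842, -0.1765, 0.3701], [-0.9999, 0.0102, -0.0103, 0.004], [-0.0084, 0.1766, 0.9843, 1.3372], [0.0, 0.0, 0.0, 1.0]]
wrist [[343.2013893670438, 0.0, 279.0838461840618], [0.0, 343.2013893670438, 203.96466039322246], [0.0, 0.0, 1.0]] -0.0593133133823672 [[0.0005, 0.9482, 0.3177, 0.0817], [1.0, -0.0003, -0.0006, -0.0001], [-0.0004, 0.3177, -0.9482, -0.1235], [0.0, 0.0, 0.0, 1.0]]
{'time': 0.15, 'qpos': array([ 1.23038874,  0.33272781, -0.06468824,  1.46074888,  0.02160231,
        1.34990357, -0.08848928]), 'joint_vel': array([-0.00100341, -0.00205237,  0.00059892, -0.00200058,  0.00013057,
        0.00033576, -0.00138496]), 'joint_torque': array([ 1.46300063e-03, -6.25827527e+01,  4.98285843e-02, -3.91850603e+01,
        1.64157967e-02,  7.50175794e-03, -1.26938383e-05]), 'eef_pos': array([ 0.19521332, -0.59345168,  0.24969774]), 'tool_rot': array([-3.10095317e+00, -4.96970048e-01,  3.53770997e-04]), 'contact_force': array([ 0.02696542, -0.70572008, -0.00616981]), 'ft_torque': array([-0.04745051,  0.0273593 ,  0.00813621]), 'grip_width': 1.0006773306581638}
```

View pics/side0.png

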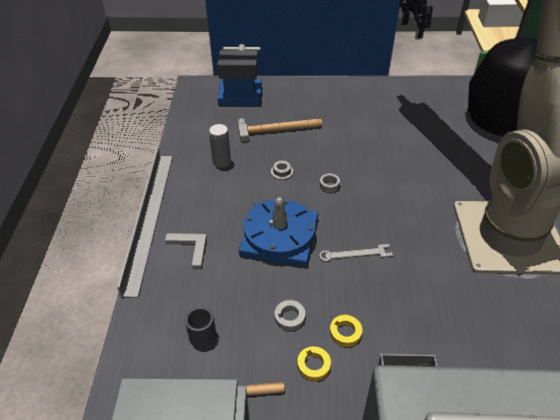

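View pics/top0.png

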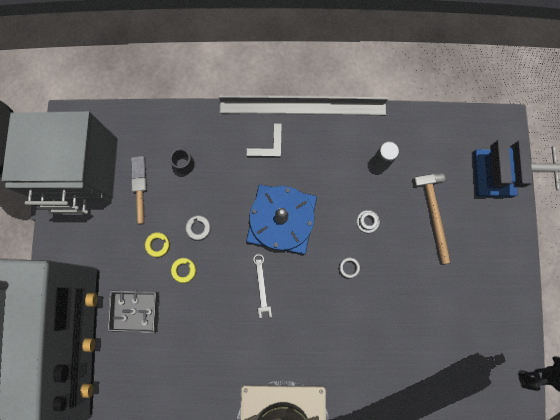

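View pics/wrist0.png

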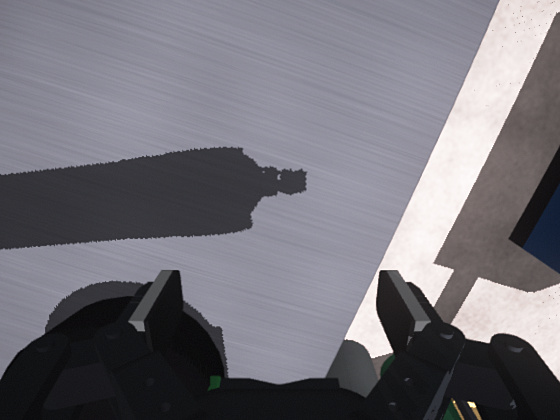

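Candidates, by top-view pixel:
- **Slotted disc:** grey ring (198,228). The yellow rings at (157,244) and (183,270) are look-alikes.
- **Spacer:** plain ring (349,268).
- **Cap:** flanged ring (368,221).
- **Positioner:** (281,217).

I'll check these in close crops.

```bash
cat > h.py <<'E'
from rig import arm,kin,grab_frame,job
import cv2,numpy as np
from scipy.spatial.transform import Rotation as R
def und(f,px):
    K=np.array(f["K"]);p=np.atleast_2d(np.array(px,float))
    return cv2.undistortPoints(p[:,None,:],K,np.array([f["k1"],0,0,0,0.]))[:,0]
def ext(f,st=None):
    if "extrinsics" in f: return np.array(f["extrinsics"])
    T=np.eye(4);T[:3,:3]=R.from_rotvec(st["tool_rot"]).as_matrix();T[:3,3]=st["eef_pos"]
    return T@np.array(f["tool_from_camera"])
def ray(f,px,st=None):
    u=und(f,px)[0];E=ext(f,st);d=E[:3,:3]@np.array([u[0],-u[1],-1.]);return E[:3,3],d/np.linalg.norm(d)
def atz(f,px,z,st=None):
    o,d=ray(f,px,st);return o+d*(z-o[2])/d[2]
def tri(rs):
    A=np.zeros((3,3));b=np.zeros(3)
    for o,d in rs:
        M=np.eye(3)-np.outer(d,d);A+=M;b+=M@o
    p=np.linalg.solve(A,b);return p,[np.linalg.norm((np.eye(3)-np.outer(d,d))@(p-o)) for o,d in rs]
def proj(f,P,st=None):
    E=np.linalg.inv(ext(f,st));c=E[:3,:3]@np.array(P)+E[:3,3]
    x,y=c[0]/-c[2],-c[1]/-c[2];r=1+f["k1"]*(x*x+y*y);K=np.array(f["K"])
    return np.array([K[0,0]*x*r+K[0,2],K[1,1]*y*r+K[1,2]])
def down(yaw): # tool y axis at angle yaw+90: tool x = (cos,sin)
    x=np.array([np.cos(yaw),np.sin(yaw),0]);z=np.array([0,0,-1.]);y=np.cross(z,x)
    return R.from_matrix(np.array([x,y,z]).T).as_rotvec()
def crop(name,c,cx,cy,w,h,s):
    x0,y0=cx-w//2,cy-h//2
    cv2.imwrite(name,cv2.resize(c[y0:y0+h,x0:x0+w],None,fx=s,fy=s,interpolation=cv2.INTER_CUBIC))
E
python3 - <<'E'
from h import *
t=cv2.imread("pics/top0.png");s=cv2.imread("pics/side0.png")
def cc(c,cx,cy,w=66,h=50,k=6): 
    return cv2.resize(c[cy-h//2:cy+h//2,cx-w//2:cx+w//2],None,fx=k,fy=k,interpolation=cv2.INTER_CUBIC)
cv2.imwrite("pics/ct.png",np.vstack([np.hstack([cc(t,198,228),cc(t,349,268)]),np.hstack([cc(t,368,221),cc(t,281,217,132,100,3)])]))
cv2.imwrite("pics/cs.png",np.vstack([np.hstack([cc(s,290,315),cc(s,330,183)]),np.hstack([cc(s,282,170),cc(s,280,225,132,100,3)])]))
E
```

```text
(no output)
```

View pics/ct.png

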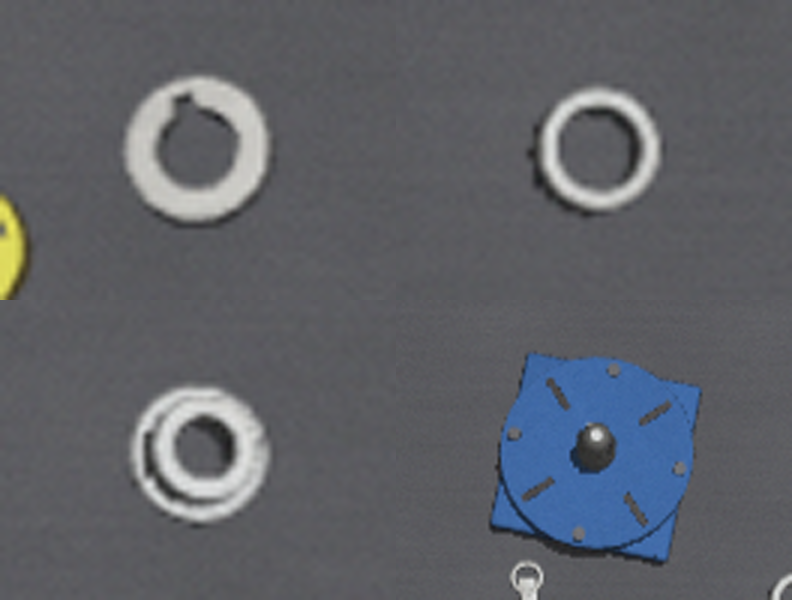

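View pics/cs.png

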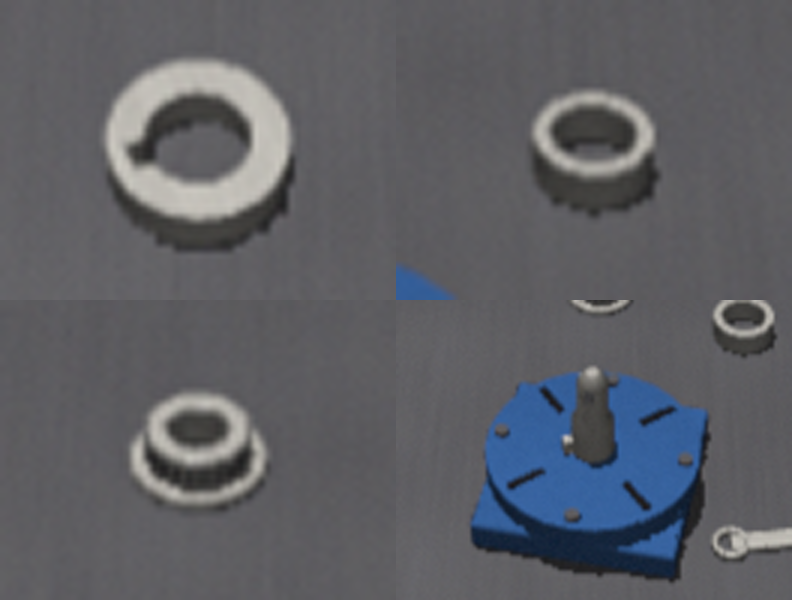

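The grey disc with one slot is at top (198,228). The plain ring is at (350,268) and the flanged ring at (368,221). The key shows in the side crop as a light stub left of the post, pointing roughly +x. Next I'll triangulate.

```bash
python3 - <<'E'
from h import *
t=grab_frame("top");s=grab_frame("side")
for n,a,b in [("disc",(198,227.5),(290.2,313)),("spacer",(349.8,267.8),(329.8,180.2)),("cap",(368.5,220.5),(282,166.3)),("tip",(282,212.3),(279.7,198.3))]:
    p,e=tri([ray(t,a),ray(s,b)]);print(n,p.round(4),np.round(e,4))
# base top corners / plate centre
print("yaw", [atz(t,((x-396)/3+215,(y-300)/3+167),.02)[:2].round(3) for x,y in [(530,353),(700,385),(667,560),(492,527)]])
print("plate", atz(t,((597-396)/3+215,(453-300)/3+167),.05))
for p in [(.5,.2,.25)]:
    print(kin.solve_ik(p,down(0)))
E
```

```text
disc [0.5488 0.247  0.0144] [0.0006 0.0006]
spacer [ 0.4401 -0.1832  0.0202] [0.0005 0.0005]
cap [ 0.5737 -0.2378  0.0222] [0.0003 0.0003]
tip [0.5753 0.0075 0.136 ] [0.0001 0.0001]
yaw [array([0.675, 0.073]), array([ 0.645, -0.09 ]), array([ 0.478, -0.059]), array([0.507, 0.105])]
plate [0.57377632 0.00758438 0.05      ]
[ 0.57167092  0.39858067 -1.27506112  1.64508791  0.38710763  1.3885844
 -2.32438799]
```

```bash
python3 - <<'E'
from h import *
w=grab_frame("wrist");st=dict(tool_rot=np.zeros(3),eef_pos=np.zeros(3))
for z in (-.03,-.016,.006,.019,.032):
    print(z,[proj(w,(x,y,z),st).round(0).tolist() for x in (.011,-.011) for y in (-.0425,.0425)])
c=w["color"];crop("pics/wf.png",c,280,340,560,160,1)
for y in np.arange(-3,3.2,.39):
    j=kin.solve_ik((.55,.0,.25),down(y));print(round(y,2),None if j is None else j.round(2))
E
```

```text
-0.03 [[150.0, 317.0], [408.0, 317.0], [158.0, 369.0], [400.0, 369.0]]
-0.016 [[163.0, 294.0], [395.0, 294.0], [170.0, 342.0], [388.0, 342.0]]
0.006 [[179.0, 265.0], [379.0, 265.0], [184.0, 308.0], [374.0, 308.0]]
0.019 [[187.0, 251.0], [371.0, 251.0], [191.0, 292.0], [367.0, 292.0]]
0.032 [[194.0, 239.0], [365.0, 239.0], [197.0, 278.0], [361.0, 278.0]]
-3.0 [ 0.69  0.28 -0.91  1.63  0.23  1.35  1.46]
-2.61 [ 0.91  0.42 -1.24  1.62  0.4   1.4   1.73]
-2.22 [ 0.91  0.42 -1.24  1.62  0.4   1.4   2.12]
-1.83 [ 0.91  0.42 -1.24  1.62  0.4   1.4   2.51]
-1.44 None
-1.05 [-1.05  0.3   1.17  1.71 -0.28  1.32 -2.45]
-0.66 [ 0.55  0.24 -0.73  1.63  0.17  1.33 -2.44]
-0.27 [ 0.58  0.25 -0.77  1.63  0.18  1.33 -2.06]
0.12 [ 0.6   0.25 -0.79  1.63  0.18  1.34 -1.67]
0.51 [ 0.6   0.25 -0.79  1.63  0.18  1.34 -1.28]
0.9 [ 0.61  0.26 -0.8   1.63  0.19  1.34 -0.89]
1.29 [ 0.61  0.26 -0.81  1.63  0.19  1.34 -0.51]
1.68 [ 0.62  0.26 -0.82  1.63  0.2   1.34 -0.12]
2.07 [ 0.63  0.26 -0.83  1.63  0.2   1.34  0.27]
2.46 [ 0.64  0.27 -0.85  1.63  0.2   1.34  0.65]
2.85 [ 0.66  0.27 -0.87  1.63  0.21  1.34  1.04]
```

```bash
python3 - <<'E'
import cv2
c=cv2.imread("pics/wrist0.png")[240:400,100:460];cv2.imwrite("pics/wf.png",cv2.resize(c,None,fx=2.2,fy=2.2))
E
```

```text
(no output)
```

View pics/wf.png

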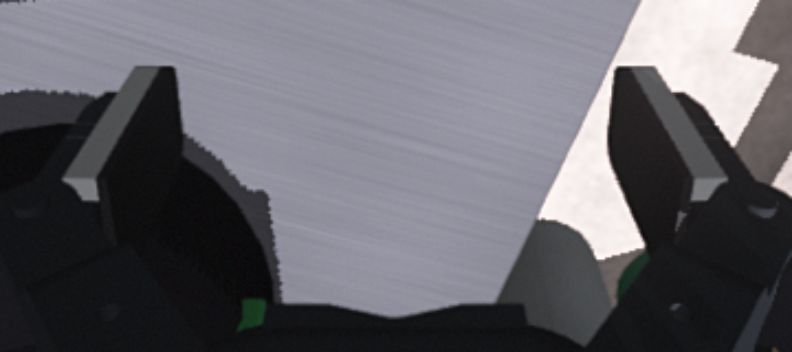

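Finger tips in the wrist picture sit about 4 mm ahead of the TCP when open, so they should be about 12 mm ahead at 68 mm opening and about 15 mm at 50–56 mm. Next are the wrist views of the positioner and disc.

```bash
python3 - <<'E'
from h import *
import pickle
def look(name,p,yaw):
    arm.reach(p,down(yaw)); arm.dwell(.15)
    st=arm.state();f=grab_frame("wrist");cv2.imwrite(f"pics/{name}.png",f["color"]);pickle.dump((f,st),open(f"pics/{name}.pkl","wb"))
    print(name,st["time"],st["eef_pos"].round(4),st["qpos"].round(2))
look("k1",(.60,.0075,.26),.3)
look("k2",(.56,.06,.26),.9)
look("d1",(.549,.247,.20),.4)
E
```

```text
k1 3.0167 [0.6    0.0068 0.2599] [ 0.51  0.37 -0.76  1.48  0.26  1.39 -1.54]
k2 3.7667 [0.5606 0.0587 0.2598] [ 0.56  0.31 -0.9   1.58  0.25  1.37 -1.04]
d1 4.8083 [0.5501 0.2451 0.2004] [ 0.16  0.44 -0.85  1.56  0.34  1.3  -1.91]
```

View pics/k1.png

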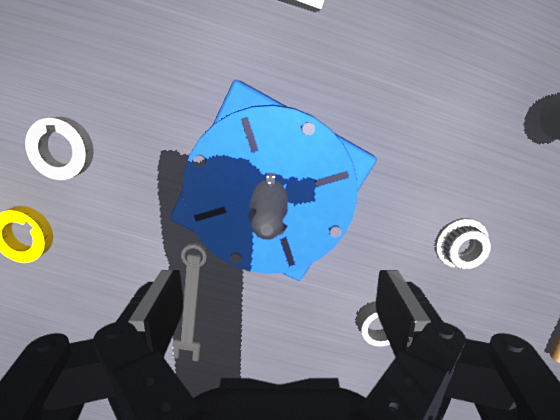

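View pics/k2.png

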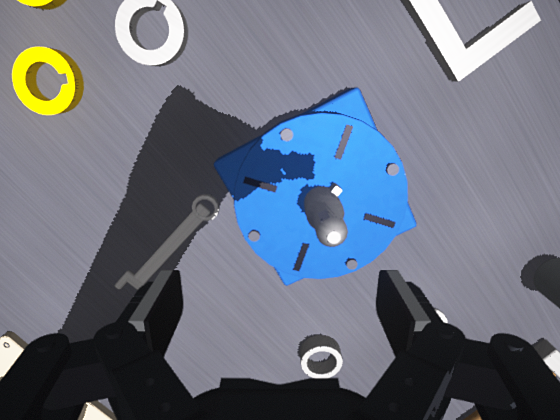

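View pics/d1.png

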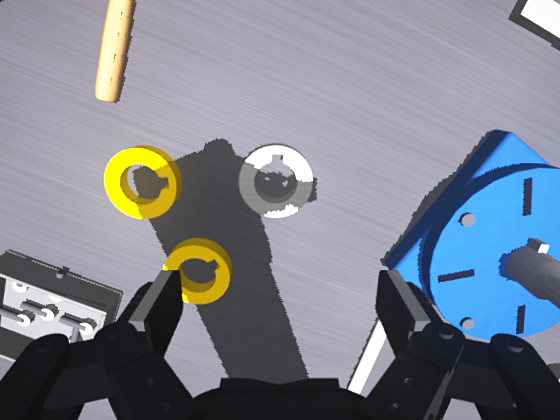

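```bash
python3 - <<'E'
import cv2
def cc(n,x,y,w,h,k): 
    c=cv2.imread(f"pics/{n}.png")[y:y+h,x:x+w]; return cv2.resize(c,None,fx=k,fy=k,interpolation=cv2.INTER_CUBIC)
cv2.imwrite("pics/e1.png",cc("k1",230,160,80,100,6)); cv2.imwrite("pics/e2.png",cc("k2",280,160,100,100,6)); cv2.imwrite("pics/e3.png",cc("d1",230,130,100,100,6))
E
```

```text
(no output)
```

View pics/e1.png

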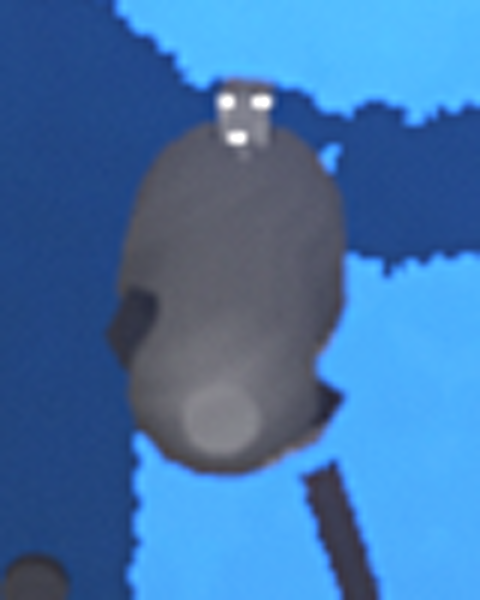

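View pics/e2.png

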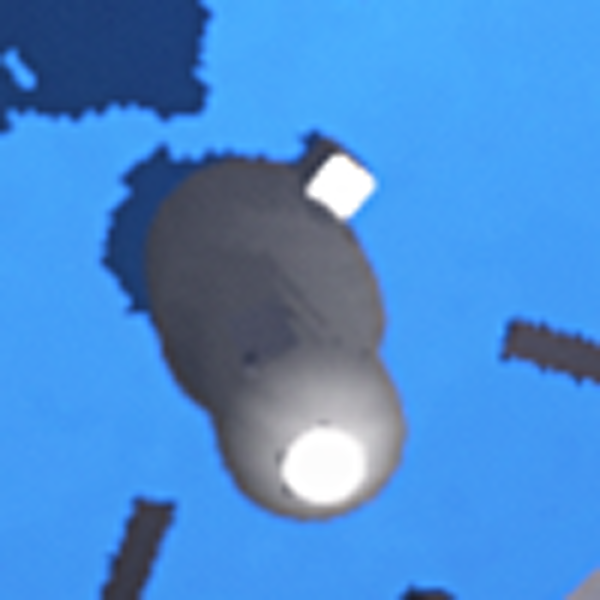

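View pics/e3.png

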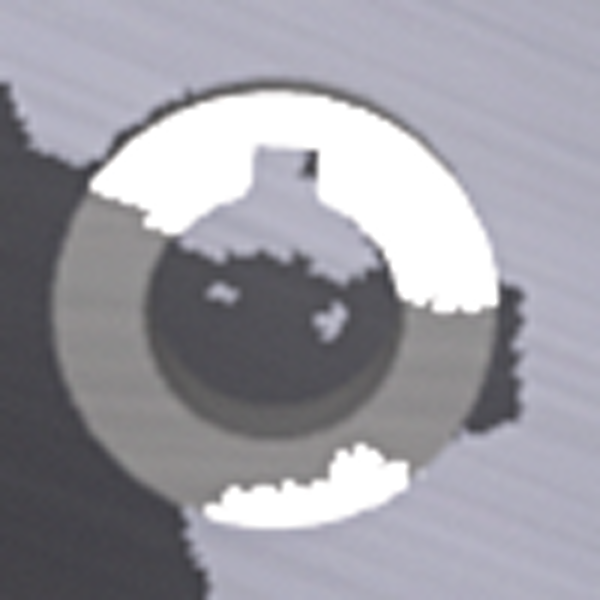

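```bash
cat > m.py <<'E'
from h import *
import pickle
k1,s1=pickle.load(open("pics/k1.pkl","rb"));k2,s2=pickle.load(open("pics/k2.pkl","rb"));d,sd=pickle.load(open("pics/d1.pkl","rb"))
h1=[(308,129),(335,231),(235,257),(200,160)];h2=[(287,135),(392,170),(352,264),(254,236)]
H1=np.array([atz(k1,p,.05,s1)[:2] for p in h1]);H2=np.array([atz(k2,p,.05,s2)[:2] for p in h2])
print(H1.round(4),H1.mean(0).round(4));print(H2.round(4),H2.mean(0).round(4))
for a,b in [(0,2),(1,3)]: print("pair mid",(H1[a]+H1[b])/2,(H2[a]+H2[b])/2)
t,e=tri([ray(k1,(266.8,229.7),s1),ray(k2,(334.2,237.7),s2)]);print("tip",t.round(4),np.round(e,4))
E2=lambda x,y:(280+x/6,160+y/6)
q=np.array([atz(k2,E2(*p),.064,s2)[:2] for p in [(340,152),(375,185),(345,220),(305,185)]]);print("key",q.round(4))
ang=lambda v:np.arctan2(v[1],v[0])
print("sides",ang(q[0]-q[3]),ang(q[1]-q[2]),"end w",np.linalg.norm(q[0]-q[1]), "mid",(q[0]+q[1])/2)
for c in (H1.mean(0),H2.mean(0),t[:2],np.array([.5745,.0075])): print("key ang from centre",ang((q[0]+q[1])/2-c),np.linalg.norm((q[0]+q[1])/2-c))
E1=lambda x,y:(230+x/6,160+y/6)
for z in (.064,.05):
    p=atz(k1,E1(245,82),z,s1);print("k1 end z",z,p,ang(p[:2]-H1.mean(0)),np.linalg.norm(p[:2]-H1.mean(0)))
E3=lambda x,y:(230+x/6,130+y/6)
P=np.array([atz(d,E3(*p),.018,sd)[:2] for p in [(53,308),(498,303),(277,88),(283,527),(92,188),(437,153),(118,455),(452,440)]])
from scipy.optimize import least_squares
r=least_squares(lambda v:np.hypot(*(P-v[:2]).T)-v[2],[.549,.247,.034]);print("disc",r.x.round(4),r.fun.round(4))
B=np.array([atz(d,E3(*p),.018,sd)[:2] for p in [(147,310),(408,300),(277,437),(185,235),(375,245),(190,405),(370,400)]])
rb=least_squares(lambda v:np.hypot(*(B-v[:2]).T)-v[2],[.549,.247,.02]);print("bore",rb.x.round(4),rb.fun.round(4))
m=atz(d,E3(286.5,148),.018,sd)[:2];print("slot",ang(m-r.x[:2]),ang(m-rb.x[:2]),np.linalg.norm(m-r.x[:2]))
L=[atz(d,E3(*p),.018,sd)[:2] for p in [(255,148),(252,185),(318,148),(318,190)]];print(ang(L[0]-L[1]),ang(L[2]-L[3]))
E
python3 m.py
```

```text
[[ 0.6519 -0.0063]
 [ 0.56   -0.0674]
 [ 0.4994  0.0256]
 [ 0.5921  0.0858]] [0.5758 0.0094]
[[ 0.5916  0.085 ]
 [ 0.6523 -0.0074]
 [ 0.5609 -0.0688]
 [ 0.4988  0.0238]] [0.5759 0.0082]
pair mid [0.57563183 0.00961969] [0.5762352  0.00810481]
pair mid [0.57603987 0.00920291] [0.5755677  0.00819581]
tip [0.5765 0.0094 0.1376] [0. 0.]
key [[0.6001 0.0189]
 [0.6013 0.0108]
 [0.5941 0.009 ]
 [0.5924 0.0179]]
sides 0.12398034356352695 0.2412698856359894 end w 0.008143165699284239 mid [0.60071434 0.01484681]
key ang from centre 0.21510218603509518 0.02546535270411842
key ang from centre 0.2635998796880081 0.02570063665019304
key ang from centre 0.2209368480661492 0.024832697142652193
key ang from centre 0.2732489762141387 0.02722438979628215
k1 end z 0.064 [0.60264948 0.01570644 0.064     ] 0.23059768937158612 0.027542687969071878
k1 end z 0.05 [0.59934235 0.01503835 0.05      ] 0.2349612861771748 0.02417062695381644
disc [0.5495 0.2475 0.0343] [ 0.0001 -0.0004  0.0003  0.0007 -0.0003  0.0002 -0.0004 -0.0002]
bore [0.5487 0.2472 0.0195] [ 0.0005  0.0008 -0.0004 -0.0003 -0.0006 -0.     -0.    ]
slot 0.34151519446940043 0.34280335965458003 0.02567167858786493
0.31209447046123556 0.40152555687264824
```

The post axis comes out at about (0.576, 0.009), from the holes and the tip. The key angle is about 0.23 rad and the disc slot about 0.34 rad, with the disc centre at (0.549, 0.2475). These all match the given sizes. Now I'll grasp the disc.

```bash
cat >> h.py <<'E'
def settle(p,yaw,feed=.05,n=3,tol=.0006):
    """closed-loop straight move: correct steady-state offset"""
    p=np.array(p,float);cmd=p.copy()
    for i in range(n):
        arm.move_linear(cmd,down(yaw),feed=feed);arm.dwell(.15)
        e=p-arm.state()["eef_pos"]
        if np.linalg.norm(e)<tol:break
        cmd=cmd+e
    return cmd
def rep(l=""):
    s=arm.state();x=R.from_rotvec(s["tool_rot"]).as_matrix()[:,0]
    print(l,"t",round(s["time"],2),"p",(s["eef_pos"]*1e3).round(1),"yaw",round(np.arctan2(x[1],x[0]),3),"F",s["contact_force"].round(1),"M",s["ft_torque"].round(2),"g",round(s["grip_width"],3));return s
E
python3 - <<'E'
from h import *
Y=.34
arm.reach((.549,.2475,.10),down(Y));rep()
settle((.5492,.2475,.022),Y,feed=.1);rep("at")
arm.gripper_close(40);rep("grip")
arm.move_linear((.5492,.2475,.20),feed=.2);arm.dwell(.1);rep("lift")
s=grab_frame("side");cv2.imwrite("pics/g1.png",s["color"][200:360,150:420])
w=grab_frame("wrist");cv2.imwrite("pics/g1w.png",w["color"])
E
python3 -c "
import cv2;c=cv2.imread('pics/g1.png');cv2.imwrite('pics/g1b.png',cv2.resize(c,None,fx=2.9,fy=2.9))"
```

```text
t 5.34 p [549.4 247.5 101. ] yaw 0.34 F [1.3 0.5 1.2] M [ 0.05 -0.07  0.05] g 1.001
at t 7.22 p [549.2 247.5  21.9] yaw 0.34 F [ 0.2 -0.2 -0. ] M [-0.    0.01 -0.01] g 0.997
grip t 7.56 p [549.2 247.7  22.4] yaw 0.34 F [-2.2 -1.1  6. ] M [-0.1   0.47  0.03] g 0.773
lift t 8.7 p [548.6 247.1 198.4] yaw 0.34 F [ 0.8 -0.2 -3.7] M [-0.01  0.01 -0.03] g 0.769
```

View pics/g1b.png

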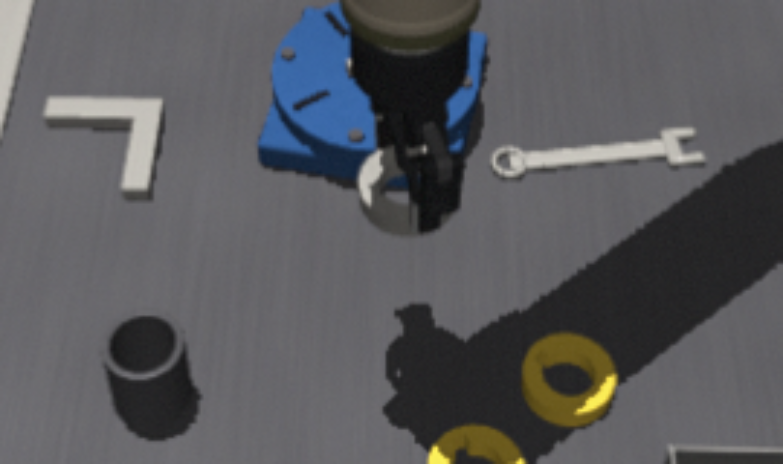

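View pics/g1w.png

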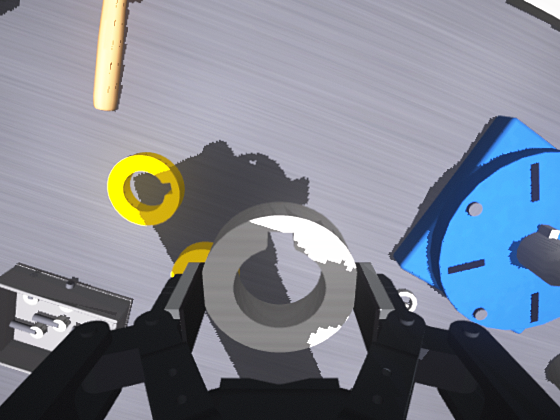

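The disc may be pitched in the grip, so I'll overlay the projection of a level disc to check.

```bash
python3 - <<'E'
from h import *
c=cv2.imread("pics/g1w.png");w=grab_frame("wrist");st=dict(tool_rot=np.zeros(3),eef_pos=np.zeros(3))
a=np.linspace(0,2*np.pi,60)
def ov(img,tilt,z,x0,r,col):
    Rm=R.from_euler("y",tilt).as_matrix()
    for t in a:
        p=Rm@np.array([r*np.cos(t),r*np.sin(t),-.009])+np.array([x0,0,z])
        u=proj(w,p,st);cv2.circle(img,tuple(int(v*2) for v in u-np.array([140,150])),1,col,-1)
img=cv2.resize(c[150:400,140:420],None,fx=2,fy=2)
for tilt,col in ((0,(0,0,255)),(.35,(0,255,0)),(-.35,(255,0,0))):
    for r in (.034,.02): ov(img,tilt,.013,0,r,col)
cv2.imwrite("pics/ov.png",img)
E
```

```text
(no output)
```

View pics/ov.png

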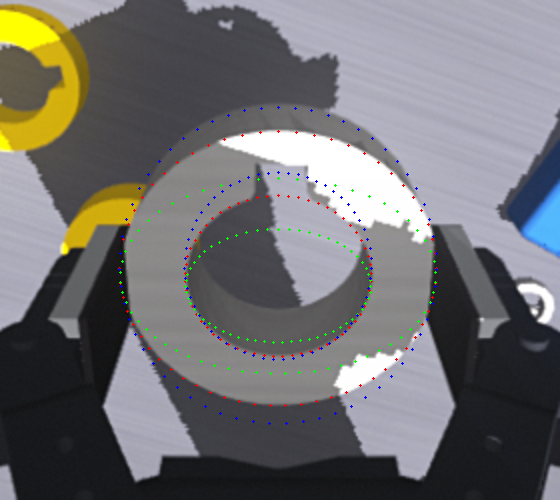

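A level disc (red) fits exactly, with the slot at about 0 in the tool frame. Over to the post with yaw 0.23.

```bash
python3 - <<'E'
from h import *
Y=.23;C=(.576,.0088)
arm.reach((*C,.20),down(Y))
cmd=settle((*C,.165),Y,feed=.1,n=3);rep("above")
d=cmd-np.array([*C,.165]);s0=arm.state()["contact_force"]
for z in (.125,.112,.106,.1,.094,.090,.088):
    arm.move_linear(np.array([*C,z])+d,down(Y),feed=.08);arm.dwell(.08);s=rep(z)
    if np.linalg.norm(s["contact_force"]-s0)>10: print("contact");break
E
```

```text
above t 11.25 p [576.    8.9 164.9] yaw 0.23 F [-0.3 -0.4 -2.6] M [-0.01 -0.01  0.03] g 0.768
0.125 t 11.98 p [576.3   9.  125.4] yaw 0.23 F [-0.3 -1.1 -3.2] M [ 0.03 -0.03 -0.01] g 0.773
0.112 t 12.38 p [575.9   8.9 111.8] yaw 0.23 F [ 0.3  0.3 -3.9] M [0.01 0.02 0.  ] g 0.774
0.106 t 12.71 p [576.    8.9 105.9] yaw 0.23 F [ 0.3 -0.7 -2.5] M [-0.02  0.05  0.03] g 0.766
0.1 t 13.04 p [575.9   8.9  99.8] yaw 0.23 F [-0.3  0.5 -3.4] M [ 0.08 -0.01 -0.01] g 0.769
0.094 t 13.38 p [575.9   8.9  93.8] yaw 0.23 F [ 0.6 -0.7 -3.5] M [-0.02  0.04  0.07] g 0.768
0.09 t 13.71 p [576.    8.9  89.9] yaw 0.23 F [ 0.3  0.3 -3.4] M [-0.   -0.07 -0.05] g 0.77
0.088 t 14.04 p [576.    8.9  87.9] yaw 0.23 F [-0.1 -0.1 -3. ] M [ 0.06 -0.01  0.01] g 0.767
```

```bash
python3 - <<'E'
from h import *
Y=.23;C=(.576,.0088);p0=arm.state()["eef_pos"];s0=arm.state()["contact_force"]
for z in (.0868,.0858,.0848,.084):
    arm.move_linear((*C,z),down(Y),feed=.02);arm.dwell(.1);s=rep(z)
    if np.linalg.norm(s["contact_force"]-s0)>12: print("contact");break
w=grab_frame("wrist");cv2.imwrite("pics/h1w.png",w["color"])
E
```

```text
0.0868 t 14.39 p [576.    8.8  86.8] yaw 0.23 F [ 0.  -0.2 -3.6] M [0.02 0.04 0.05] g 0.774
0.0858 t 14.74 p [576.    8.8  85.8] yaw 0.23 F [-0.1 -0.3 -3.6] M [ 0.05  0.01 -0.01] g 0.771
0.0848 t 15.09 p [576.    8.8  84.8] yaw 0.23 F [ 0.2 -0.5 -3.1] M [-0.04 -0.11 -0.02] g 0.768
0.084 t 15.44 p [576.    8.8  84. ] yaw 0.23 F [-0.1  0.3 -3.2] M [0.04 0.   0.  ] g 0.771
```

View pics/h1w.png

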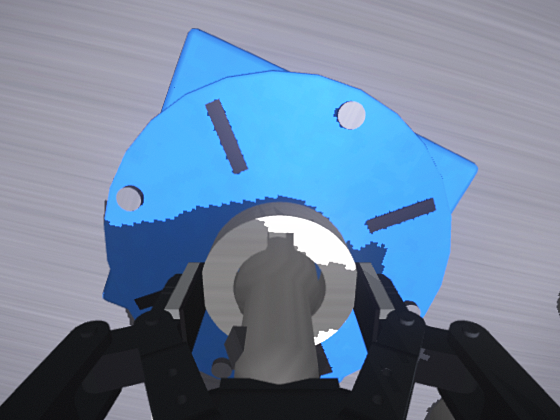

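There was no contact 2 mm below the key's top, and the picture shows the key inside the slot, so I'll release.

```bash
python3 - <<'E'
from h import *
arm.release();arm.dwell(.1);rep("rel")
arm.move_linear((.576,.0088,.19),feed=.2);arm.dwell(.1);st=rep("up")
w=grab_frame("wrist");cv2.imwrite("pics/i1w.png",w["color"])
a=np.linspace(0,2*np.pi,72);img=cv2.resize(w["color"][150:400,140:420],None,fx=2.8,fy=2.8)
for z,col in ((.068,(0,0,255)),(.082,(0,255,0))):
  for r in (.034,.02):
    for t in a:
        u=proj(w,(.576+r*np.cos(t),.0088+r*np.sin(t),z),st);cv2.circle(img,tuple(int(v*2.8) for v in u-np.array([140,150])),1,col,-1)
cv2.imwrite("pics/i1o.png",img)
E
```

```text
rel t 15.93 p [576.1   8.8  84.1] yaw 0.23 F [-0.5  0.5 -0.4] M [ 0.    0.03 -0.04] g 0.999
up t 16.72 p [575.1   8.6 188.2] yaw 0.23 F [-0.6 -0.3 -0.3] M [ 0.04  0.03 -0.03] g 0.998
```

View pics/i1o.png

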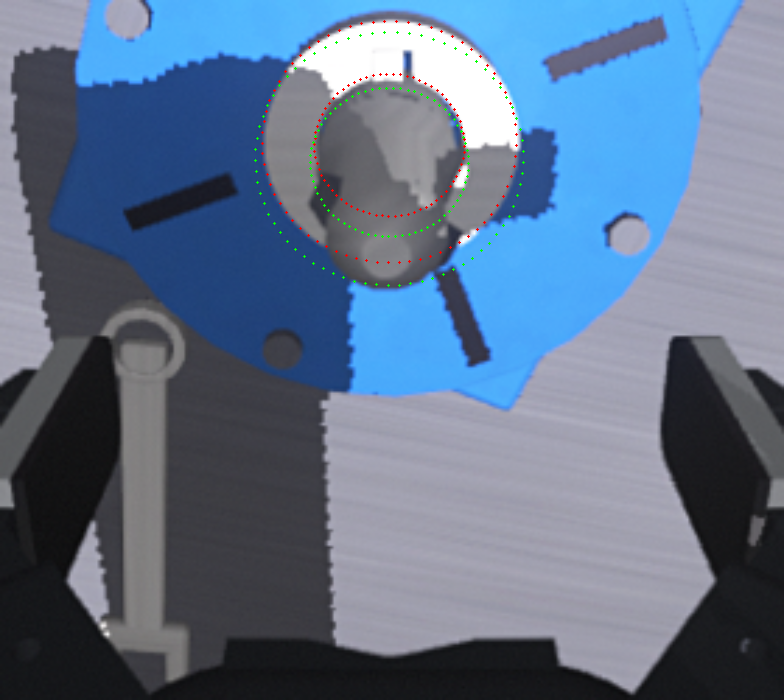

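The red circle (disc top at 68 mm) fits, so the disc lies flat. Spacer next.

```bash
python3 - <<'E'
from h import *
import pickle
for n,p,y in (("c1",(.56,-.235,.20),.6),("s1",(.44,-.183,.20),.6)):
    arm.reach(p,down(y)); arm.dwell(.15)
    st=arm.state();f=grab_frame("wrist");cv2.imwrite(f"pics/{n}.png",f["color"]);pickle.dump((f,st),open(f"pics/{n}.pkl","wb"));rep(n);print(st["qpos"].round(2))
E
```

```text
c1 t 17.93 p [ 560.5 -233.3  200.1] yaw 0.602 F [ 0.5 -0.4 -1. ] M [ 0.05 -0.03 -0.01] g 1.0
[ 0.91  0.43 -0.76  1.55  0.3   1.29 -0.86]
s1 t 18.72 p [ 440.9 -183.   200.1] yaw 0.6 F [ 0.2 -0.7 -1.3] M [ 0.02  0.02 -0.02] g 0.998
[ 1.11  0.11 -0.85  1.87  0.09  1.2  -0.74]
```

View pics/c1.png

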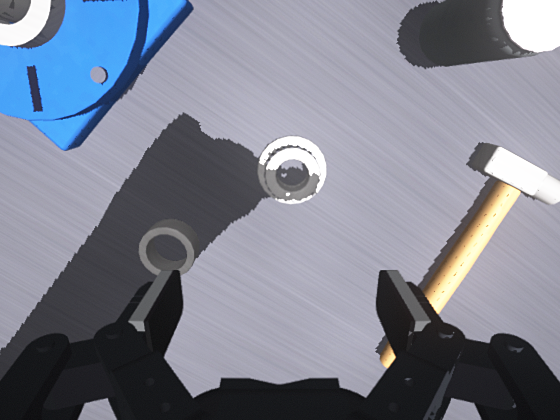

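View pics/s1.png

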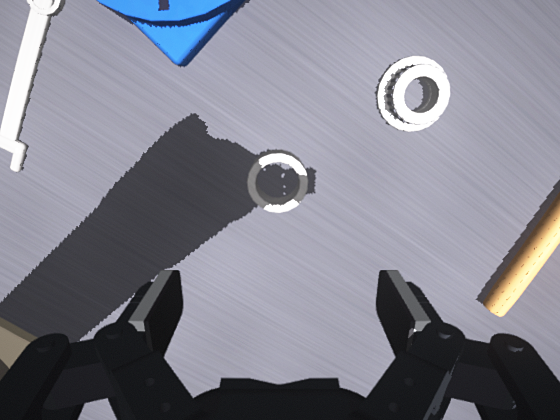

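```bash
python3 - <<'E'
import cv2,numpy as np
def cc(n,x,y,w=60,h=60,k=5): 
    c=cv2.imread(f"pics/{n}.png")[y-h//2:y+h//2,x-w//2:x+w//2]; return cv2.resize(c,None,fx=k,fy=k,interpolation=cv2.INTER_CUBIC)
cv2.imwrite("pics/e5.png",np.hstack([cc("s1",277,185,80,80),cc("c1",167,248,80,80)]))
cv2.imwrite("pics/e6.png",np.hstack([cc("s1",415,94,80,80),cc("c1",292,170,80,80)]))
E
```

```text
(no output)
```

View pics/e5.png

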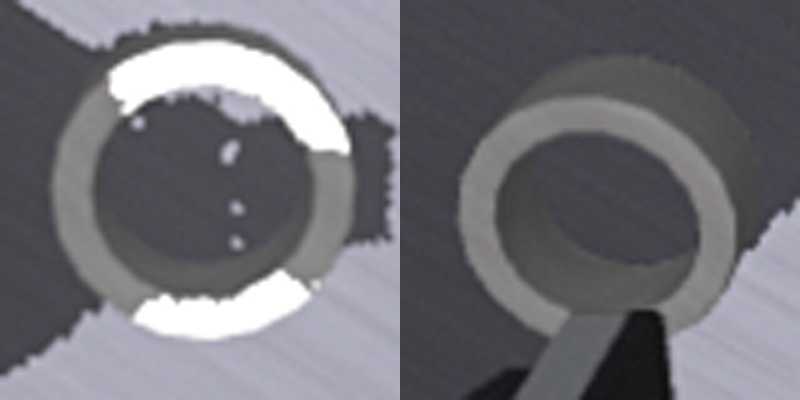

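View pics/e6.png

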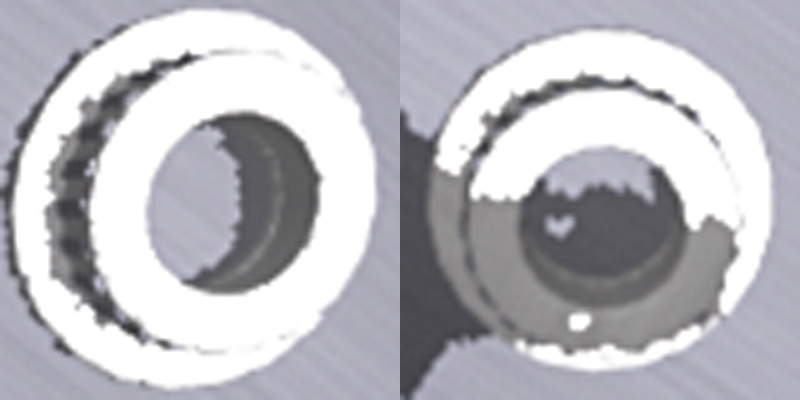

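```bash
python3 - <<'E'
from h import *
import pickle
s,ss=pickle.load(open("pics/s1.pkl","rb"));c,sc=pickle.load(open("pics/c1.pkl","rb"))
for n,a,b in (("spacer",(277.4,182.8),(166.6,251.4)),("cap",(421.8,94.6),(292.8,175.2))):
    p,e=tri([ray(s,a,ss),ray(c,b,sc)]);print(n,p.round(4),np.round(e,4),atz(s,a,.024,ss).round(4),atz(c,b,.024,sc).round(4))
E
```

```text
spacer [ 0.4408 -0.1811  0.0204] [0.0003 0.0003] [ 0.4414 -0.1809  0.024 ] [ 0.4431 -0.1809  0.024 ]
cap [ 0.5745 -0.2383  0.0232] [0. 0.] [ 0.5743 -0.238   0.024 ] [ 0.5746 -0.2382  0.024 ]
```

```bash
python3 - <<'E'
from h import *
Y=.6
arm.reach((.4414,-.1812,.09),down(Y))
settle((.4414,-.1812,.021),Y,feed=.1);rep("at")
arm.gripper_close(40);rep("grip")
arm.move_linear((.4414,-.1812,.20),feed=.25);arm.dwell(.1);rep("lift")
w=grab_frame("wrist");c=w["color"];st=dict(tool_rot=np.zeros(3),eef_pos=np.zeros(3))
img=cv2.resize(c[150:400,140:420],None,fx=2.8,fy=2.8)
for x0,col in ((0,(0,0,255)),(.003,(0,255,0))):
  for r in (.028,.02):
    for t in np.linspace(0,2*np.pi,72):
        u=proj(w,(x0+r*np.cos(t),r*np.sin(t),-.003),st);cv2.circle(img,tuple(int(v*2.8) for v in u-np.array([140,150])),1,col,-1)
cv2.imwrite("pics/j1.png",img)
E
```

```text
at t 21.02 p [ 441.4 -181.2   20.9] yaw 0.6 F [0.4 0.2 0.2] M [ 0.   -0.04 -0.02] g 1.002
grip t 21.43 p [ 441.4 -181.1   21.3] yaw 0.6 F [-1.8  1.3  7.5] M [0.2  0.68 0.13] g 0.642
lift t 22.4 p [ 440.5 -180.8  198.3] yaw 0.6 F [-0.1  0.7 -1.5] M [-0.04  0.02  0.05] g 0.645
```

View pics/j1.png

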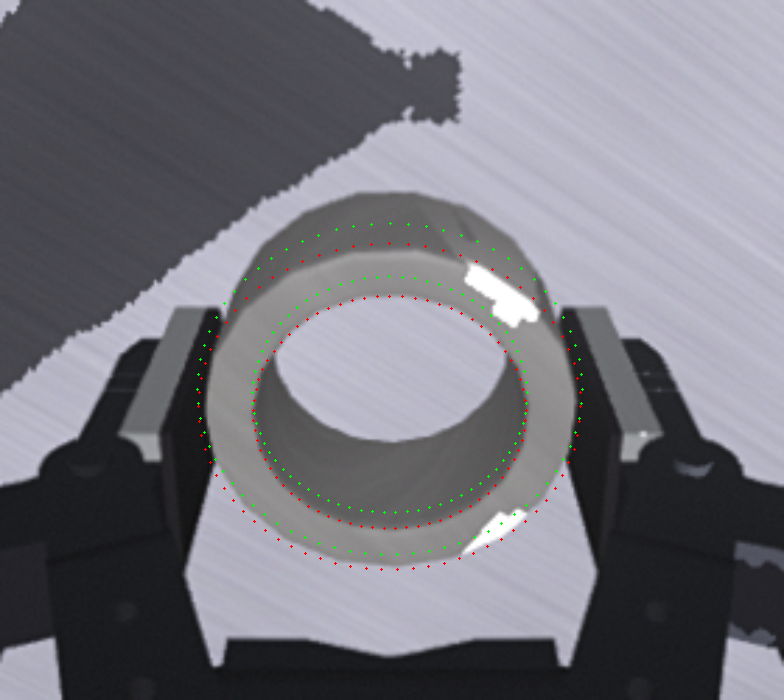

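It's level and centred in the jaws. Lowering it over the post.

```bash
python3 - <<'E'
from h import *
Y=.6;C=(.576,.0088)
arm.reach((*C,.20),down(Y))
cmd=settle((*C,.163),Y,feed=.1,n=3);rep("above")
d=cmd-np.array([*C,.163]);s0=arm.state()["contact_force"]
for z in (.120,.108,.102,.096,.092,.0905,.0895,.089,.0885):
    arm.move_linear(np.array([*C,z])+d,down(Y),feed=.08 if z>.093 else .02);arm.dwell(.08);s=rep(z)
    if np.linalg.norm(s["contact_force"]-s0)>8: print("contact");break
E
```

```text
above t 24.84 p [576.    8.8 162.9] yaw 0.6 F [ 0.5 -0.2 -2.2] M [-0.06  0.01 -0.  ] g 0.636
0.12 t 25.61 p [576.3   8.9 120.4] yaw 0.6 F [-0.4  0.5 -2.3] M [ 0.08 -0.03 -0.05] g 0.641
0.108 t 25.99 p [575.9   8.8 107.8] yaw 0.6 F [-0.1  0.  -2.4] M [-0.04  0.01  0.03] g 0.642
0.102 t 26.32 p [575.9   8.8 101.9] yaw 0.6 F [ 0.5  0.2 -2. ] M [ 0.02 -0.05 -0.05] g 0.637
0.096 t 26.66 p [575.9   8.8  95.8] yaw 0.6 F [-0.7  0.1 -1.1] M [-0.04 -0.01  0.02] g 0.64
0.092 t 27.09 p [576.    8.8  91.9] yaw 0.6 F [ 0.1 -0.1 -2. ] M [ 0.01 -0.04 -0.02] g 0.639
0.0905 t 27.43 p [576.    8.8  90.4] yaw 0.6 F [ 0.1 -0.9 -2.7] M [0.01 0.   0.02] g 0.64
0.0895 t 27.76 p [576.1   8.8  89.5] yaw 0.6 F [ 1.2 -0.1 -1.8] M [ 0.03 -0.07 -0.01] g 0.633
0.089 t 28.09 p [576.1   8.8  89.4] yaw 0.6 F [-2.1 -1.4  5.8] M [-0.04  0.52 -0.03] g 0.638
contact
```

```bash
python3 - <<'E'
from h import *
arm.release();rep("rel")
arm.move_linear((.576,.0088,.19),feed=.25);arm.dwell(.1);st=rep("up")
w=grab_frame("wrist")
img=cv2.resize(w["color"][150:400,140:420],None,fx=2.8,fy=2.8)
for z,r,col in ((.092,.028,(0,0,255)),(.092,.02,(0,0,255)),(.068,.034,(0,255,0))):
    for t in np.linspace(0,2*np.pi,72):
        u=proj(w,(.576+r*np.cos(t),.0088+r*np.sin(t),z),st);cv2.circle(img,tuple(int(v*2.8) for v in u-np.array([140,150])),1,col,-1)
cv2.imwrite("pics/l1.png",img)
Y=.6;P=(.5744,-.2382)
arm.reach((*P,.09),down(Y))
settle((*P,.0245),Y,feed=.1);rep("at")
arm.gripper_close(70);rep("grip")
arm.move_linear((*P,.20),feed=.25);arm.dwell(.1);rep("lift")
w=grab_frame("wrist");c=w["color"];st=dict(tool_rot=np.zeros(3),eef_pos=np.zeros(3))
img=cv2.resize(c[150:400,140:420],None,fx=2.8,fy=2.8)
for z,r,col in ((0.0005,.025,(0,0,255)),(.0005,.015,(0,0,255)),(.0185,.033,(0,255,0))):
    for t in np.linspace(0,2*np.pi,72):
        u=proj(w,(r*np.cos(t),r*np.sin(t),z),st);cv2.circle(img,tuple(int(v*2.8) for v in u-np.array([140,150])),1,col,-1)
cv2.imwrite("pics/n1.png",img)
E
```

```text
rel t 28.51 p [575.9   8.8  88.8] yaw 0.6 F [-0.3 -0.1  0.3] M [ 0.02 -0.    0.  ] g 0.999
up t 29.17 p [575.4   8.6 189.1] yaw 0.6 F [ 0.  -0.2 -0.3] M [-0.03  0.   -0.01] g 0.999
at t 32.02 p [ 574.4 -238.2   24.4] yaw 0.6 F [-0.1  1.1  0.2] M [-0.01 -0.03  0.  ] g 0.998
grip t 32.47 p [ 574.6 -238.2   25.1] yaw 0.6 F [-1.2  0.1  6.2] M [ 0.16  0.53 -0.04] g 0.56
lift t 33.42 p [ 573.4 -238.1  197.8] yaw 0.6 F [ 0.7 -0.4 -1.9] M [ 0.04  0.05 -0.07] g 0.555
```

View pics/l1.png

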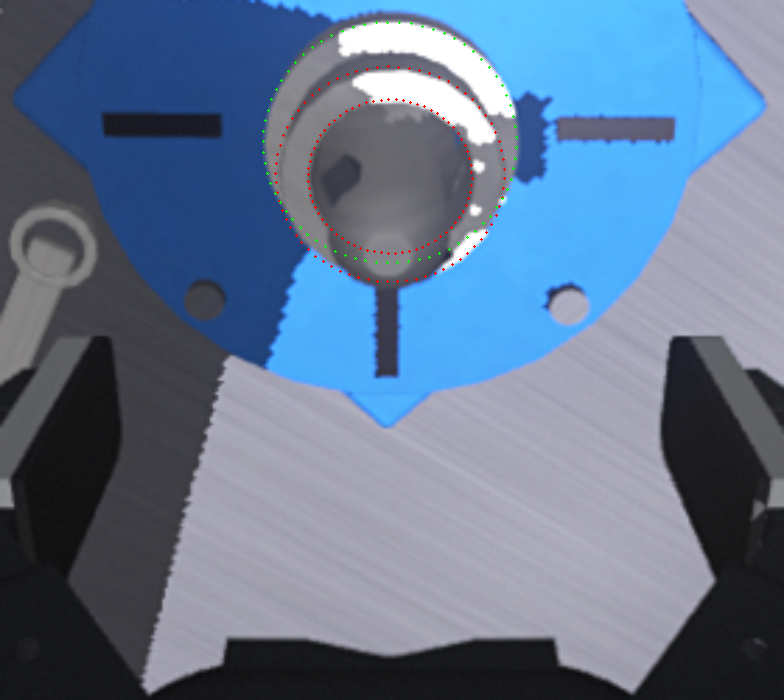

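View pics/n1.png

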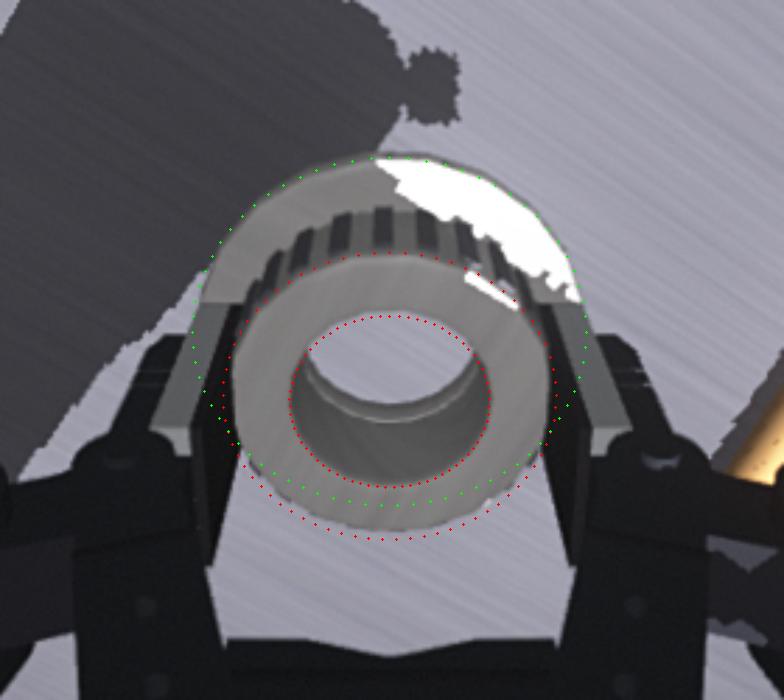

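The spacer is seated (circles match) and the cap is held level and centred. Pressing the cap on now.

```bash
python3 - <<'E'
from h import *
Y=.6;C=(.576,.0088)
arm.reach((*C,.20),down(Y))
cmd=settle((*C,.168),Y,feed=.1,n=3);rep("above")
d=cmd-np.array([*C,.168]);s0=arm.state()["contact_force"]
z=.168
while z>.1225:
    z-=.004 if z>.154 else .002
    arm.move_linear(np.array([*C,z])+d,down(Y),feed=.06);s=rep(round(z,4))
    F=s["contact_force"]-s0
    if F[2]>45 or np.hypot(*F[:2])>25: print("contact");break
E
```

```text
above t 35.86 p [575.9   8.8 167.8] yaw 0.6 F [ 0.1 -0.7 -1.4] M [-0.02  0.    0.01] g 0.558
0.164 t 36.11 p [575.7   8.7 163.5] yaw 0.6 F [ 1.   0.1 -2.2] M [-0.01 -0.05  0.03] g 0.558
0.16 t 36.36 p [575.8   8.7 159.5] yaw 0.6 F [ 0.8  0.  -2.3] M [-0.02  0.01 -0.02] g 0.554
0.156 t 36.61 p [575.8   8.7 155.6] yaw 0.6 F [ 0.5  0.9 -1.6] M [0.02 0.02 0.03] g 0.557
0.152 t 36.86 p [575.8   8.8 151.6] yaw 0.6 F [ 0.4  0.3 -1.9] M [0.01 0.   0.02] g 0.557
0.15 t 37.11 p [575.9   8.7 149.8] yaw 0.6 F [-0.  -1.1 -2.1] M [-0.01  0.02  0.01] g 0.557
0.148 t 37.36 p [576.    9.  147.9] yaw 0.6 F [ 0.2  1.1 -1.3] M [ 0.16 -0.12  0.02] g 0.553
0.146 t 37.61 p [576.1   9.1 145.9] yaw 0.6 F [ 1.5  1.9 -1.9] M [ 0.36 -0.3   0.03] g 0.564
0.144 t 37.86 p [576.1   8.7 144. ] yaw 0.6 F [ 1.1  1.  -0.6] M [ 0.18 -0.31 -0.  ] g 0.559
0.142 t 38.11 p [576.    8.6 141.6] yaw 0.6 F [ 3.1  0.6 -2.5] M [ 0.2  -0.65 -0.01] g 0.554
0.14 t 38.36 p [575.8   8.7 139.5] yaw 0.6 F [ 2.3  0.5 -4.2] M [ 0.22 -0.5  -0.01] g 0.555
0.138 t 38.61 p [575.8   8.8 137.6] yaw 0.6 F [ 2.4  1.6 -2.7] M [ 0.23 -0.43  0.02] g 0.557
0.136 t 38.86 p [575.9   8.7 135.7] yaw 0.6 F [ 2.5  0.6 -3. ] M [ 0.22 -0.41 -0.02] g 0.561
0.134 t 39.11 p [575.9   8.7 133.7] yaw 0.6 F [ 2.   0.8 -2.4] M [ 0.24 -0.43  0.02] g 0.556
0.132 t 39.36 p [575.9   8.8 131.7] yaw 0.6 F [ 2.6  0.7 -2.2] M [ 0.2  -0.44 -0.02] g 0.555
0.13 t 39.61 p [575.9   8.7 129.7] yaw 0.6 F [ 2.7  0.7 -2.8] M [ 0.22 -0.41  0.01] g 0.557
0.128 t 39.86 p [575.9   8.7 127.7] yaw 0.6 F [ 1.6  0.9 -2.8] M [ 0.16 -0.43 -0.03] g 0.554
0.126 t 40.11 p [575.9   8.7 125.7] yaw 0.6 F [ 1.6  0.5 -2.4] M [ 0.25 -0.42 -0.01] g 0.559
0.124 t 40.36 p [575.9   8.7 123.7] yaw 0.6 F [ 2.4  0.8 -2.1] M [ 0.23 -0.36 -0.04] g 0.558
0.122 t 40.61 p [575.9   8.7 121.7] yaw 0.6 F [ 0.9  0.2 -3.6] M [ 0.23 -0.35  0.02] g 0.555
```

```bash
python3 - <<'E'
from h import *
Y=.6;C=(.576,.0088);z=.1215
while z>.113:
    z-=.001 if z>.1185 else .0005
    arm.move_linear((*C,z),down(Y),feed=.03);arm.dwell(.05);s=rep(round(z,4))
    if s["contact_force"][2]>25: print("contact");break
w=grab_frame("wrist");cv2.imwrite("pics/q1.png",w["color"])
f=grab_frame("side");cv2.imwrite("pics/q2.png",cv2.resize(f["color"][150:300,200:380],None,fx=4,fy=4))
E
```

```text
0.1205 t 40.91 p [575.9   8.8 120.4] yaw 0.6 F [ 1.4  1.7 -2.7] M [ 0.23 -0.26 -0.02] g 0.558
0.1195 t 41.21 p [576.    8.8 119.5] yaw 0.6 F [ 0.8  0.6 -0.6] M [ 0.2  -0.22 -0.03] g 0.554
0.1185 t 41.51 p [575.7   8.7 118. ] yaw 0.6 F [ 2.   1.2 -5.5] M [ 0.2  -0.33 -0.03] g 0.552
0.118 t 41.81 p [575.8   8.8 117.9] yaw 0.6 F [ 0.9  0.7 -5.2] M [ 0.18 -0.15 -0.02] g 0.557
0.1175 t 42.11 p [576.    8.7 117.6] yaw 0.6 F [ 0.4  0.8 -2.4] M [0.1  0.02 0.03] g 0.558
0.117 t 42.41 p [576.1   8.7 117.1] yaw 0.6 F [-1.  -0.  -1.5] M [ 0.08  0.07 -0.02] g 0.557
0.1165 t 42.71 p [576.1   8.7 117.1] yaw 0.6 F [-3.  -0.2  5.5] M [-0.14  0.71  0.01] g 0.558
0.116 t 43.01 p [576.2   8.7 117. ] yaw 0.6 F [-5.1 -1.7 10.8] M [-0.1   1.24 -0.02] g 0.555
0.1155 t 43.31 p [576.2   8.8 117. ] yaw 0.6 F [-6.8 -2.  15.6] M [-0.26  1.76  0.04] g 0.551
0.115 t 43.61 p [576.2   8.8 116.9] yaw 0.6 F [-10.4  -1.4  21.1] M [-0.28  2.2  -0.04] g 0.558
0.1145 t 43.91 p [576.3   8.8 116.9] yaw 0.6 F [-12.1  -2.5  25.9] M [-0.39  2.73  0.01] g 0.556
contact
```

View pics/q1.png

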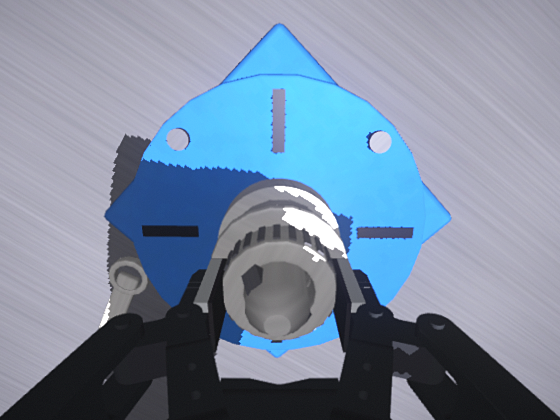

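It hit a hard stop at TCP 117.0 mm, against a predicted 116.5–117, and the force rose steadily to 26 N. I'll unload, release and check.

```bash
python3 - <<'E'
from h import *
arm.move_linear((.576,.0088,.1168),feed=.03);rep()
arm.release();rep("rel")
arm.move_linear((.576,.0088,.21),down(.6),feed=.2);arm.dwell(.1);st=rep("up")
w=grab_frame("wrist");img=cv2.resize(w["color"][120:370,140:420],None,fx=2.8,fy=2.8)
cv2.imwrite("pics/r0.png",img)
for z,r,col in ((.116,.025,(0,0,255)),(.116,.015,(0,0,255)),(.098,.033,(0,255,0)),(.068,.034,(255,255,0))):
    for t in np.linspace(0,2*np.pi,72):
        u=proj(w,(.576+r*np.cos(t),.0088+r*np.sin(t),z),st);cv2.circle(img,tuple(int(v*2.8) for v in u-np.array([140,120])),1,col,-1)
cv2.imwrite("pics/r1.png",img)
arm.reach((.45,-.2,.30),down(.6));arm.dwell(.2)
f=grab_frame("side");cv2.imwrite("pics/r2.png",cv2.resize(f["color"][170:270,220:340],None,fx=6,fy=6,interpolation=cv2.INTER_CUBIC));rep()
cv2.imwrite("pics/r3.png",grab_frame("top")["color"])
E
```

```text
t 44.26 p [576.2   8.7 117.1] yaw 0.6 F [-2.5 -1.6  5.5] M [-0.11  0.52  0.04] g 0.557
rel t 44.73 p [576.    8.8 116.7] yaw 0.6 F [-0.3  0.9  0.5] M [-0.02 -0.07  0.02] g 0.997
up t 45.44 p [575.3   8.6 208.6] yaw 0.6 F [-1.   0.5  0.6] M [0.03 0.03 0.03] g 0.998
 t 46.76 p [ 450.5 -199.   299.7] yaw 0.602 F [-0.  -0.6  0. ] M [ 0.01 -0.01  0.01] g 0.999
```

View pics/r1.png

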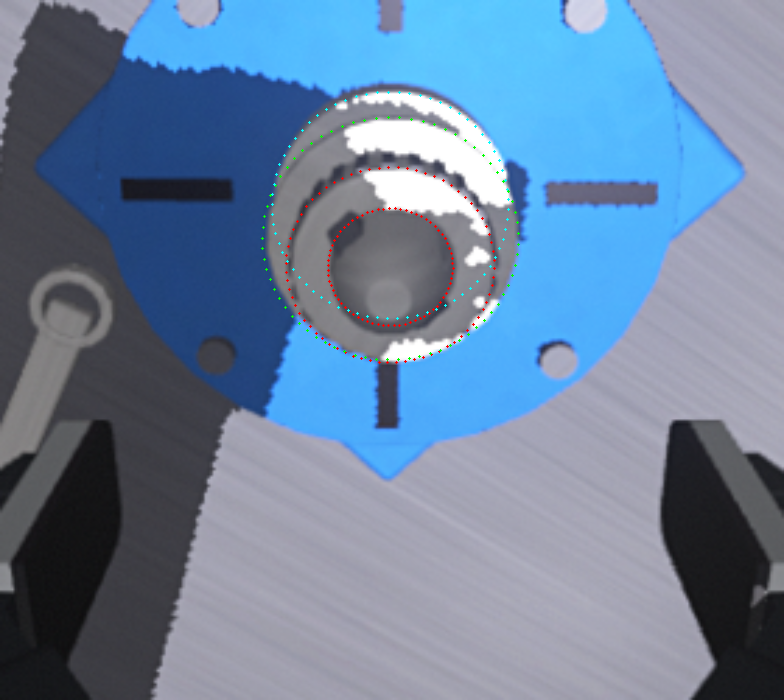

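View pics/r2.png

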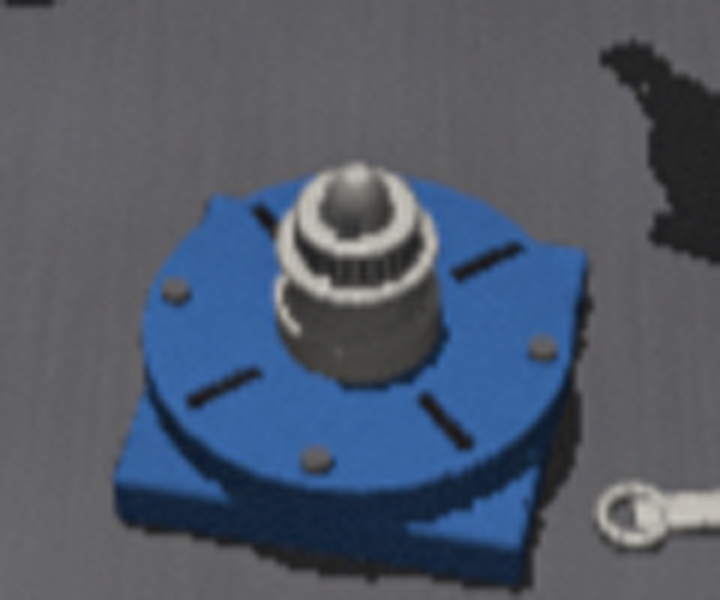

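View pics/r3.png

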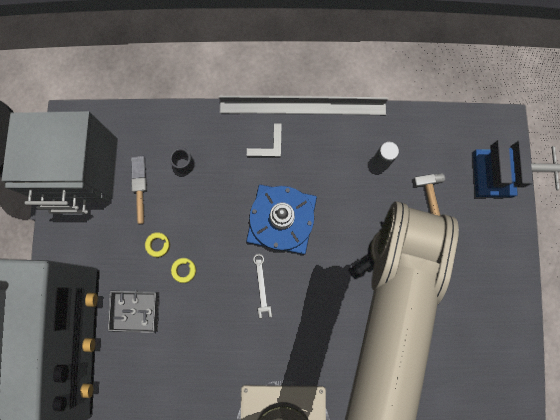

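The cap and disc circles match their home heights. Both catches show over the cap's rim, at (345,230) and (440,305) in the enlarged wrist picture. In the top view the bystanders are where they were. Handing in.

```bash
python3 -c "
from h import *
print(job.close_job());print(arm.state()['time'])"
```

```text
the job is handed in; nothing more can be done
None
the job is handed in; nothing more can be done
```

The stack is built in the order asked and handed in at about 47 s of the 72 s allowed.

- **Disc:** I turned the grey slotted disc to the key angle seen in the pictures (0.23 rad). It went 2 mm past the key's top with no contact, then I let it drop the last 12 mm or so. Its circle in the wrist picture matched lying flat on the faceplate.
- **Spacer:** It touched down on the disc at the expected height with about 8 N.
- **Cap:** I pressed it down until it stopped hard at the predicted home height, with at most 26 N bearing on it. Afterwards its top and lip circles matched home, and both catches showed above its rim.

**Checks that disagreed or were not done:**
- The readings I took between steps never showed the catches' 5 to 20 N starting push. They showed only a few newtons.
- I did not pull on the cap to test that the catches hold.
- The heights measured for the loose parts came out up to about 4 mm below those given. I used the given heights, and the touchdown heights agreed with them.

The gripper is clear of the stack. The bystanders looked unmoved in the last top view, though the arm hid part of the hammer.

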